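Find the loaded filter cartridge and lock it into the air dryer

ROBOT

A 7-joint arm with a two-finger parallel gripper is mounted at the origin on the work surface. World frame = base frame: x ahead of the robot, y to its left, z up, the work surface at z = 0. Lengths are in m, angles in rad, forces in N, time in s.
With the tool pointing down it reaches from about 0.35 to 0.9 m from the base axis. Payload 8.1 kg.
Tool frame: the origin (TCP) lies at the very end of the fingers, on their centre line; the grasp point (between the pads) lies 19 mm behind it (arm.tcp_to_grasp is the z of the grasp point in the tool frame, in m); z points along the fingers, y is the line along which they close (so a half turn about z gives the same grasp; the last joint's range is limited). The gripper opens to 92 mm and grips with 3 to 60 N. Pads are 19 mm wide; open, the fingers measure 130 mm over their backs; the gripper's body (75 mm by 190 mm) begins 47 mm behind the grasp point.
Start: joints at [1.231, 0.434, 0.025, 1.573, -0.012, 1.134, -0.075], TCP at [0.147, -0.608, 0.227] pointing down, gripper open.
Joint ranges: [-2.62, 2.62], [-0.44, 2.09], [-1.27, 1.32], [0.08, 2.57], [-1.32, 4.46], [0.12, 2], [-2.74, 2.74]. Speed limits (rad/s): [2.22, 2.22, 3.01, 3.01, 3.14, 3.14, 3.14].

INTERFACE

Orientations are given as a rotation vector (axis times angle).
In Python, from cell import readout, vision, sign_off, arm gives the robot as it stands. The module is installed in compiled form; this text tells all that it offers.
- The arm moves only by the shell command python3 -m creep 'ROWS' [FORCE]. ROWS is JSON, a list of rows, each a list of 5 numbers: the shift along the tool's x, y, z in units of 4 cm (1.0 is 4 cm), then the turn about the tool's z in units of 4 degrees (1.0 is 4 degrees), then the opening, from 0 (shut) to 1 (fully open). A call has 1 to 12 rows; each row shifts and turns the commanded pose from where the row before left it, along the tool's axes as they then stand; what a row does not reach is not made up. A row lasts 1/8 s, in which the tool goes at most 62.5 mm and 10.7 degrees, less where a joint would pass 70% of its speed; a pose out of reach is approached as far as the arm can. A call with a number of a shift or a turn outside -1 to 1 is refused whole. A call with a gripper value outside its range is refused whole. The fingers move at their own pace and stop on an object; FORCE is the grip in N (left out, the last holds). Time passes only in rows, so rows that do not move let the fingers close. It gives the time, the measured TCP pose, the force, the opening and the grip force at its end, in the units of the state.
- readout.observe(): the state, without advancing time (a new reading comes with each control period).
- vision.get_image(name): name is "scene" or "top" or "wrist"; returns a dict with "pixels" (384x512x3 uint8, blue, green, red), "z_map" (384x512 float32, m along the optical axis (not along the pixel's ray), 0 where there is no reading), "camera_matrix" (3x3 intrinsics, pixels), "k1" (the pictures are not rectified: a ray, as slopes to the right and down, at radius r is drawn at 1 + k1 r^2 times it, then the intrinsics apply), "position" and "rotation" of the camera in the world. Camera axes: x right, y up, looking along -z (the intrinsics and any distortion apply to the point x, -y, -z); pixel columns grow to the right and rows downward; lengths in m; the calibration is good to about 2 mm. A picture is of the moment at which its call begins.
- sign_off(): hands the job in; it is judged then, once.
The state is a dict: "clock": time; "joints": joint angles; "dq": joint speeds; "joint_efforts": joint torques, N m; "position": TCP position; "ee_rot": TCP orientation; "force": force on the tool from outside, world axes, zero at the start; "ft_torque": the same for the moment, N m; "width": opening from 0.0 (shut) to 1.0 (fully open); "gripper_force": force on a finger pad.
Only numpy, scipy, OpenCV 4.12 (cv2) and the standard library are available. Lean on these libraries where they do the work, as an engineer would, in place of code of your own. Each camera call takes 0.05 s, during which the arm holds its last target. There are 200 camera calls.

TASK

Only one of the three look-alike filter cartridges is loaded: lift them to find the heavy one, push that one fully home into the bayonet socket of the blue dryer unit, twist it a quarter turn clockwise (seen from above) until it locks, and let go. Leave the two empty ones standing upright where they were. Do not tip any cartridge over, and do not disturb the other things on the bench.

Things in the scene. Friction and masses are not known exactly. Their poses are not given: they have to be found in the camera images.
- cartridge_1_mid (a point): one of three look-alike closed upright cartridges. Aluminium can 60 mm across, black cap 62 mm across with its top 90 mm above the underside; on the cap a straight black bar handle 60 mm long (along x), 14 mm thick (along y), 40 mm tall. This point: on the axis half-way up, 65 mm above the underside; z up. Turned half round it looks the same
- cartridge_2_mid (a point): a cartridge exactly like cartridge_1 (same point and axes). At the foot of each, two lugs 14 mm wide, 4 to 14 mm above the underside, stick out on opposite sides (+x and -x, in line with the bar handle) to 40 mm from the axis
- cartridge_3_mid (a point): a cartridge exactly like cartridge_1 (same point and axes). One of the three is loaded, 0.67 to 0.87 kg; the other two are empty, 0.2 to 0.33 kg each. They stand in any order and turned any way; only lifting tells which is the loaded one
- socket (a point): centre of the mouth of the round steel bayonet socket (99 mm across) on the dryer unit, 82 mm above the bench, z up. The mouth is 66 mm wide, with two slots 22 mm wide for the lugs at its +x and -x, reaching 43 mm from the axis. The lip is 8.5 mm thick, the socket floor 25 mm below the mouth; a cartridge fully home has its half-way point 40 mm above the mouth
- dryer: blue dryer unit fixed to the bench, 200 x 150 x 45 mm, origin under its centre, same axes as the socket, which is in the middle of its top; low grey block on its +x side. A cartridge goes in straight down, bar along x, then turns freely, only clockwise seen from above, to a rigid stop just past a quarter turn: bar along y, lugs under the lip. No spring, no click
- jar: closed jar with a lid, 56 mm in diameter, 80 mm high, a bystander; origin at the centre of its underside
- screwdriver: screwdriver lying on the bench, a bystander; origin about at its middle, tip towards its +x
- spool: grey plastic spool, 80 mm in diameter, 48 mm high, a bystander; origin at the centre of its underside
- multimeter: black multimeter lying flat, 190 x 90 x 45 mm, a bystander; origin at the centre of its underside
- wrench: wrench lying flat near the robot, a bystander; origin about at its middle
Mind the look-alikes: they are no part of the job. What is shaped like the part that bears cartridge_3_mid but turquoise is not meant. What is shaped like the part that bears cartridge_2_mid but turquoise is not meant.

How it is judged:
By the outcome, as a careful person would: the job done as asked, in the order asked, and still so for the second after the job is handed in, with the robot touching nothing.
It also fails if it takes over 70 s, if anything falls off the work surface, if the arm or the gripper's body presses on something with over 40 N, if the wrist force passes 120 N, or if a joint passes its speed limit or range.

## Working session

There is one attempt and no reset: what is moved stays moved. The work goes in short steps, Python scripts to look and compute and a shell command to move; the robot and the scene stay as the last step left them, time stands still between calls to the robot, and variables do not carry over. Pictures are saved under pics/ and viewed, at most 10 in all, crops included, and the job is handed in when it is done.

```bash
mkdir -p pics
cat > h.py <<'E'
import numpy as np, cv2
from cell import readout, vision, arm
from scipy.spatial.transform import Rotation as R
def rot(im):
    r=np.array(im["rotation"],float)
    return r if r.shape==(3,3) else R.from_rotvec(r).as_matrix()
def ray(im,u,v):
    K=np.array(im["camera_matrix"]);k=im["k1"]
    p=cv2.undistortPoints(np.array([[[u,v]]],float),K,np.array([k,0,0,0.]))[0,0]
    return np.array(im["position"]),rot(im)@np.array([p[0],-p[1],-1.])
def plane(im,u,v,z):
    o,d=ray(im,u,v); return o+d*(z-o[2])/d[2]
def depthpts(im):
    K=np.array(im["camera_matrix"]);h,w=im["z_map"].shape
    uu,vv=np.meshgrid(np.arange(w),np.arange(h))
    p=cv2.undistortPoints(np.stack([uu,vv],-1).reshape(-1,1,2).astype(float),K,np.array([im["k1"],0,0,0.])).reshape(h,w,2)
    z=im["z_map"]; c=np.stack([p[...,0]*z,-p[...,1]*z,-z],-1)
    return c@rot(im).T+np.array(im["position"])
E
python3 - <<'E'
from h import *
import pickle
print(readout.observe(), arm.tcp_to_grasp)
for n in("scene","top","wrist"):
    im=vision.get_image(n);pickle.dump(im,open(n+".pkl","wb"))
    print(n,im["position"],im["rotation"],im["camera_matrix"],im["k1"])
    cv2.imwrite(f"pics/{n}0.png",im["pixels"])
E
```

```text
{'clock': 0.0, 'joints': array([ 1.23137365,  0.43520475,  0.02498806,  1.57408861, -0.0115902 ,
        1.13398037, -0.07511449]), 'dq': array([ 0.00039331, -0.00069972, -0.00198357, -0.00127662, -0.00150266,
        0.00199677, -0.00145675]), 'joint_efforts': array([ 1.03435315e-03, -6.67853379e+01,  9.85343568e-01, -3.14458644e+01,
       -6.05383096e-02,  4.29996278e-02,  1.90088031e-04]), 'position': array([ 0.14645049, -0.60708519,  0.22595975]), 'ee_rot': array([-3.11812226e+00, -3.70808190e-01,  5.24656735e-04]), 'force': array([-0.56866341, -0.35479615, -0.20707502]), 'ft_torque': array([0.01862636, 0.01783468, 0.00676909]), 'gripper_force': 0.0, 'width': 1.003499117388581} -0.0188
scene [ 1.21158077 -0.1111433   1.16856588] [0.44092403 0.36529749 1.32217071] [[491.99628478   0.         260.84632828]
 [  0.         491.99628478 188.21516793]
 [  0.           0.           1.        ]] -0.05658094766029222
top [0.45250488 0.02167513 1.11001824] [ 0.09178457 -0.12743998 -1.55578977] [[384.94066783   0.         263.39733097]
 [  0.         384.94066783 183.52496932]
 [  0.           0.           1.        ]] -0.10683360345523892
wrist [ 0.21999343 -0.58980238  0.38262601] [-0.23781618  0.19022385 -1.32436411] [[317.28565648   0.         257.44486157]
 [  0.         317.28565648 190.11605194]
 [  0.           0.           1.        ]] -0.003683893762529151
```

View pics/top0.png

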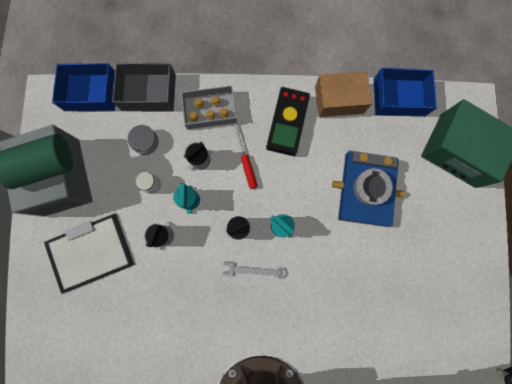

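View pics/scene0.png

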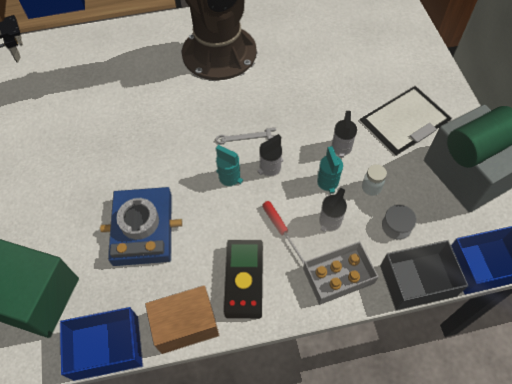

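The top view shows the black candidates at (157,236), (196,155) and (238,228). There are turquoise look-alikes at (185,196) and (283,226), which are excluded by colour. The socket is on the blue unit at (375,186), and its grey block is on the upper side, near (378,158). Next I measure these from both views.

Run:
```python
from h import *
import pickle
T=pickle.load(open("top.pkl","rb"));S=pickle.load(open("scene.pkl","rb"))
seeds={}
for n,im,ss in(("top",T,[(157,236),(196,155),(238,228)]),("scene",S,[(345,130),(334,210),(271,155)])):
    P=depthpts(im); px=im["pixels"]; hsv=cv2.cvtColor(px,cv2.COLOR_BGR2HSV)
    for s in ss:
        c=P[s[1],s[0]]
        near=(np.hypot(P[...,0]-c[0],P[...,1]-c[1])<.055)&(im["z_map"]>0)
        hd=near&(P[...,2]>.098)&(hsv[...,2]<90); cap=near&(P[...,2]>.08)&(P[...,2]<.098)
        q=P[hd]
        tp=q[q[:,2]>np.percentile(q[:,2],90)-.006]
        r=cv2.minAreaRect((tp[:,:2]*1000).astype(np.float32))
        v,u=np.nonzero(hd)
        print(n,s,"handle n",len(q),"top z",np.percentile(q[:,2],[50,90,98]).round(3),"rect",r,"cap mean",P[cap].mean(0).round(3) if cap.any() else None)
    # socket
    blue=cv2.inRange(hsv,(100,100,40),(125,255,255))
    s=(375,186) if n=="top" else (137,217)
    c=plane(im,*s,.08); near=(np.hypot(P[...,0]-c[0],P[...,1]-c[1])<.075)
    ring=near&(P[...,2]>.07)&(P[...,2]<.095)
    q=P[ring]; (x,y),rad=cv2.minEnclosingCircle((q[:,:2]*1000).astype(np.float32))
    print(n,"socket",x,y,rad,np.median(q[:,2]),len(q), c)
    d=(np.hypot(P[...,0]-c[0],P[...,1]-c[1])<.14)&(P[...,2]>.035)&(P[...,2]<.055)&(blue>0)
    print("dryer",cv2.minAreaRect((P[d][:,:2]*1000).astype(np.float32)),np.median(P[d][:,2]))
def crop(im,x,y,w,h,f): return cv2.resize(im["pixels"][y:y+h,x:x+w],None,fx=f,fy=f,interpolation=cv2.INTER_CUBIC)
a=crop(T,325,136,90,100,4);b=crop(S,90,170,90,100,4)
cv2.imwrite("pics/sock.png",np.hstack([a,b]))
a=crop(T,135,135,130,125,3);b=crop(S,255,105,130,125,3)
cv2.imwrite("pics/cart.png",np.hstack([a,b]))
```

```text
top (157, 236) handle n 188 top z [0.129 0.131 0.133] rect ((454.9383239746094, 282.22454833984375), (14.956395149230957, 57.45111083984375), 68.20484924316406) cap mean [0.453 0.276 0.09 ]
top (196, 155) handle n 180 top z [0.128 0.131 0.133] rect ((677.4082641601562, 183.94175720214844), (14.627775192260742, 58.0246467590332), 40.32162094116211) cap mean [0.672 0.179 0.09 ]
top (238, 228) handle n 137 top z [0.13  0.132 0.133] rect ((478.5018005371094, 64.65504455566406), (13.804641723632812, 59.0287971496582), 23.129907608032227) cap mean [0.478 0.065 0.09 ]
top socket 595.116943359375 -304.47576904296875 50.82008743286133 0.08060846154580348 552 [ 0.59500625 -0.30743268  0.08      ]
dryer ((593.5361328125, -303.3748474121094), (151.6271209716797, 197.20925903320312), 82.34668731689453) 0.044496329899351705
scene (345, 130) handle n 141 top z [0.129 0.132 0.134] rect ((458.712158203125, 280.49169921875), (13.823322296142578, 55.278778076171875), 71.9845962524414) cap mean [0.462 0.278 0.09 ]
scene (334, 210) handle n 202 top z [0.128 0.133 0.134] rect ((678.2560424804688, 182.74197387695312), (14.279681205749512, 60.18910598754883), 41.08967590332031) cap mean [0.684 0.182 0.09 ]
scene (271, 155) handle n 229 top z [0.123 0.132 0.133] rect ((480.68182373046875, 64.0843734741211), (16.365501403808594, 59.384674072265625), 22.430959701538086) cap mean [0.494 0.066 0.09 ]
scene socket 610.6564331054688 -304.0072021484375 65.30633544921875 0.08032664907248355 680 [ 0.60074299 -0.30299322  0.08      ]
dryer ((596.1734008789062, -303.0543212890625), (149.68643188476562, 199.4232177734375), 82.40948486328125) 0.04451999405092755
```

View pics/sock.png

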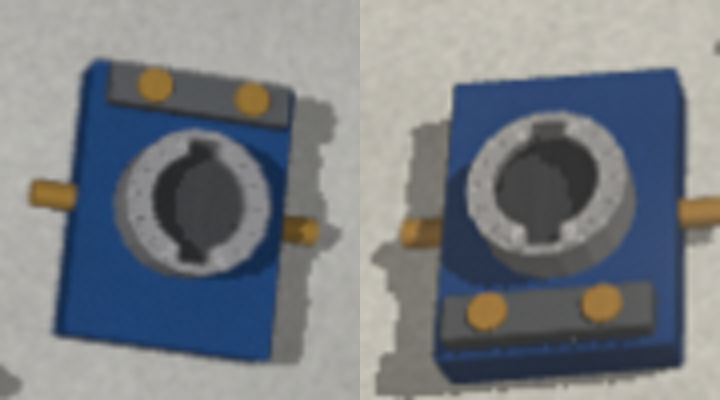

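View pics/cart.png

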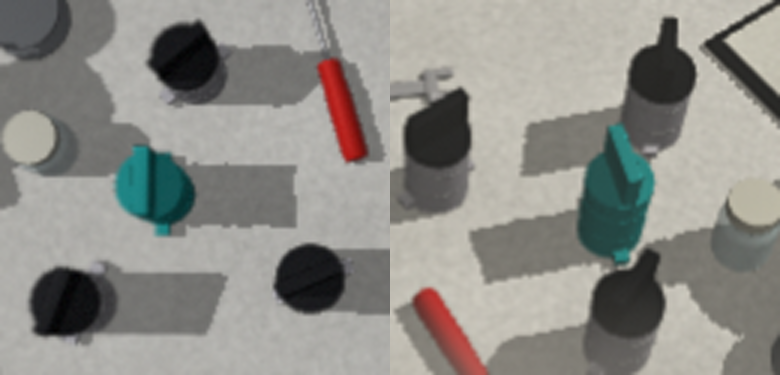

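Top crop: the slots run roughly up/down at (200,150) and (195,250), with the grey block at the top (+x). The cartridge crop shows black bars at (65,300), (185,55) and (310,278). The turquoise one at (152,188) is not meant. From the depth, the dryer yaw is about -7.6° and the socket is at (0.595,-0.303). The bar tops sit at 0.131 and the mouth at 0.081, which agrees with the text. I'll start with cartridge C at (238,228), turning first.

```bash
cat >> h.py <<'E'
def go(x,y,z,yaw=None):
    s=readout.observe(); r=R.from_rotvec(s["ee_rot"]).as_matrix()
    c=np.degrees(np.arctan2(r[1,0],r[0,0])); yaw=c if yaw is None else yaw
    a=np.radians(yaw); tx=np.array([np.cos(a),np.sin(a)]); ty=np.array([np.sin(a),-np.cos(a)])
    d=np.array([x,y,z])-s["position"]
    t=(c-yaw+180)%360-180
    print("clock %.2f pos %s yaw %.2f tilt %.2f q7 %.2f F %s"%(s["clock"],s["position"].round(4),c,np.degrees(np.arccos(-r[2,2])),s["joints"][6],s["force"].round(2)))
    print(" turn %.2f u; then shift x %.3f y %.3f z %.3f u"%(t/4,d[:2]@tx/.04,d[:2]@ty/.04,-d[2]/.04))
E
python3 - <<'E'
from h import *
import pickle
go(.4795,.0643,.226,113)
T=pickle.load(open("top.pkl","rb"));P=depthpts(T)
for lo,hi in((.16,.3),(.3,.6)):
    m=(P[...,2]>lo)&(T["z_map"]>0); v,u=np.nonzero(m)
    g=m&(P[...,1]<-.2); print(lo, P[g].min(0),P[g].max(0)); g=m&(P[...,1]>.2); print(P[g].min(0) if g.any() else 0,P[g].max(0) if g.any() else 0)
E
python3 -m creep '[[0,0,-0.5,-1,0.6],[0,0,-0.5,-1,0.6],[0,0,0,-1,0.6],[0,0,0,-1,0.6],[0,0,0,-1,0.6],[0,0,0,-1,0.6],[0,0,0,-1,0.6],[0,0,0,-1,0.6],[0,0,0,-1,0.6],[0,0,0,-1,0.6],[0,0,0,-1,0.6],[0,0,0,-1,0.6]]' 30
python3 -m creep '[[0,0,0,-1,0.6],[0,0,0,-1,0.6],[0,0,0,-1,0.6],[0,0,0,-1,0.6],[0,0,0,-1,0.6],[0,0,0,-1,0.6],[0,0,0,-1,0.6],[0,0,0,-1,0.6],[0,0,0,-1,0.6],[0,0,0,-1,0.6],[0,0,0,-1,0.6],[0,0,0,-1,0.6]]'
python3 -c "from h import *;go(.4795,.0643,.226,113)"
```

```text
clock 0.15 pos [ 0.1465 -0.6072  0.2261] yaw 13.56 tilt 0.07 q7 -0.08 F [-0.22  0.4  -0.64]
 turn -24.86 u; then shift x 12.200 y 14.223 z 0.003 u
0.16 [ 0.12134898 -0.55886475  0.22842953] [ 0.16828407 -0.50550982  0.33804468]
[0.50398372 0.48092165 0.16000066] [0.7328168  0.69737396 0.25325309]
0.3 [ 0.13525822 -0.54081479  0.30018728] [ 0.16749276 -0.50550982  0.33804468]
0 0
clock: 1.65
position: [0.1465, -0.6073, 0.2664]
ee_rot: [-2.697, -1.61, -0.0]
force: [-0.4, 0.8, -0.4]
width: 0.605
gripper_force: 0.0
clock: 3.15
position: [0.1465, -0.6074, 0.2664]
ee_rot: [-1.809, -2.568, -0.001]
force: [-0.4, -1.0, -0.1]
width: 0.601
gripper_force: 0.0
clock 3.15 pos [ 0.1465 -0.6074  0.2664] yaw 109.69 tilt 0.04 q7 1.47 F [-0.43 -0.96 -0.12]
 turn -0.83 u; then shift x 12.204 y 14.225 z 1.009 u
```

```bash
python3 -m creep '[[0,0,0,-0.83,0.6],[0.7,0.8,0,0,0.6],[0.7,0.8,0,0,0.6],[0.7,0.8,0,0,0.6],[0.7,0.8,0,0,0.6],[0.7,0.8,0,0,0.6],[0.7,0.8,0,0,0.6],[0.7,0.8,0,0,0.6],[0.7,0.8,0,0,0.6],[0.7,0.8,0,0,0.6]]'
python3 -m creep '[[0.7,0.8,0,0,0.6],[0.7,0.8,0,0,0.6],[0.7,0.8,0,0,0.6],[0.7,0.8,0,0,0.6],[0.7,0.8,0,0,0.6],[0.7,0.9,0,0,0.6],[0.7,0.9,0,0,0.6],[0.7,0.9,0,0,0.6],[0.3,0.9,0,0,0.6],[0,0,0,0,0.6]]'
python3 - <<'E'
from h import *
go(.4795,.0643,.2,113)
im=vision.get_image("wrist"); cv2.imwrite("pics/w1.png",im["pixels"])
P=depthpts(im); ok=im["z_map"]>0
hsv=cv2.cvtColor(im["pixels"],cv2.COLOR_BGR2HSV)
m=ok&(np.hypot(P[...,0]-.4795,P[...,1]-.0643)<.05)&(P[...,2]>.122)&(P[...,2]<.14)
q=P[m]; print(len(q),np.median(q[:,2]),cv2.minAreaRect((q[:,:2]*1000).astype(np.float32)))
v,u=np.nonzero(m); c=cv2.minAreaRect(np.stack([u,v],1).astype(np.float32))[0]; print(c,plane(im,*c,.131))
E
```

```text
clock: 4.4
position: [0.3142, -0.2621, 0.2667]
ee_rot: [1.737, 2.618, -0.0]
force: [0.1, 0.2, 0.4]
width: 0.599
gripper_force: 0.0
clock: 5.65
position: [0.5032, 0.0746, 0.2663]
ee_rot: [-1.732, -2.62, -0.002]
force: [-1.5, -0.2, -1.1]
width: 0.598
gripper_force: 0.0
clock 5.65 pos [0.5032 0.0746 0.2663] yaw 113.07 tilt 0.12 q7 -0.11 F [-1.49 -0.24 -1.05]
 turn 0.02 u; then shift x -0.005 y -0.646 z 1.659 u
907 0.1285107999487955 ((478.9860534667969, 65.36756896972656), (14.162363052368164, 59.5939826965332), 23.60284423828125)
(230.17127990722656, 177.9951171875) [0.47868693 0.06709965 0.131     ]
```

View pics/w1.png

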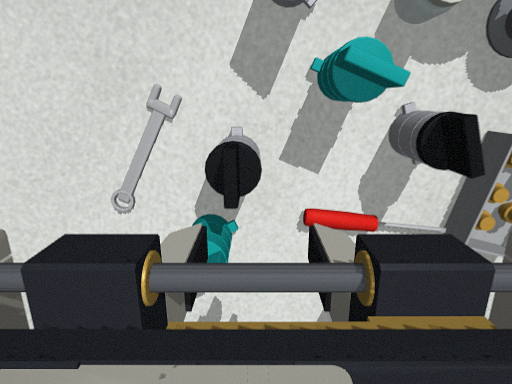

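The wrist view shows C's bar at (232,180), between the turquoise look-alike at (215,235) and the wrench. It measures 59.6 x 14.2 mm at z≈0.13, as it should. I descend, grip and lift 20 mm to weigh it.

```bash
python3 -m creep '[[0,-0.65,0,0,0.6],[0,0,0.9,0,0.6],[0,0,0.9,0,0.6],[0,0,0.9,0,0.6],[0,0,0.9,0,0.6],[0,0,0.6,0,0.6],[0,0,0,0,0.6],[0,0,0,0,0]]' 35
python3 -m creep '[[0,0,0,0,0],[0,0,0,0,0],[0,0,0,0,0],[0,0,0,0,0]]'
python3 -m creep '[[0,0,-0.1,0,0],[0,0,-0.2,0,0],[0,0,-0.2,0,0],[0,0,0,0,0],[0,0,0,0,0],[0,0,0,0,0]]'
python3 -m creep '[[0,0,0,0,0]]'
python3 -m creep '[[0,0,0,0,0]]'
python3 -c "from h import *;go(.4795,.0643,.096,113)"
```

```text
clock: 6.7
position: [0.4785, 0.0617, 0.0997]
ee_rot: [1.737, 2.617, 0.0]
force: [0.2, 0.0, 0.0]
width: 0.533
gripper_force: 0.0
clock: 7.2
position: [0.4783, 0.0621, 0.0988]
ee_rot: [1.737, 2.618, 0.0]
force: [0.1, 0.0, -3.1]
width: 0.147
gripper_force: 35.0
clock: 7.95
position: [0.4781, 0.062, 0.1185]
ee_rot: [-1.737, -2.618, 0.0]
force: [0.3, -0.9, -3.3]
width: 0.148
gripper_force: 35.0
clock: 8.07
position: [0.4782, 0.0621, 0.1185]
ee_rot: [-1.736, -2.618, 0.0]
force: [-0.7, 0.4, -2.8]
width: 0.147
gripper_force: 35.0
clock: 8.2
position: [0.4782, 0.0621, 0.1186]
ee_rot: [-1.736, -2.618, 0.0]
force: [-0.2, 0.6, -2.6]
width: 0.152
gripper_force: 35.0
clock 8.20 pos [0.4782 0.0621 0.1186] yaw 112.89 tilt 0.01 q7 -0.25 F [-0.19  0.59 -2.57]
 turn -0.03 u; then shift x 0.038 y 0.051 z 0.565 u
```

C weighs about 2.8 N, so it is empty. I set it back and go to A.

```bash
python3 -m creep '[[0,0,0.2,0,0],[0,0,0.2,0,0],[0,0,0.1,0,0],[0,0,0,0,0],[0,0,0,0,0],[0,0,0,0,0.4],[0,0,0,0,0.6],[0,0,0,0,0.6]]'
python3 -c "from h import *;go(.456,.281,.266,160)"
python3 -m creep '[[0,0,-0.3,0,0.6],[0,0,-1,0,0.6],[0,0,-1,0,0.6],[0,0,-0.9,-1,0.6],[0,0,-0.9,-1,0.6],[0,0,0,-1,0.6],[0,0,0,-1,0.6],[0,0,0,-1,0.6],[0,0,0,-1,0.6],[0,0,0,-1,0.6],[0,0,0,-1,0.6],[0,0,0,-1,0.6]]'
python3 -m creep '[[0,0,0,-1,0.6],[0,0,0,-1,0.6],[0,0,0,-0.8,0.6],[0,0,0,0,0.6]]'
python3 -c "from h import *;go(.456,.281,.25,160)"
```

```text
clock: 9.2
position: [0.4784, 0.0621, 0.0987]
ee_rot: [1.737, 2.618, 0.0]
force: [1.2, -0.2, 0.1]
width: 0.428
gripper_force: 0.0
clock 9.20 pos [0.4784 0.0621 0.0987] yaw 112.88 tilt 0.01 q7 -0.28 F [ 1.24 -0.17  0.06]
 turn -11.78 u; then shift x 2.397 y 4.951 z -4.182 u
clock: 10.7
position: [0.4782, 0.0623, 0.2635]
ee_rot: [0.839, 3.027, 0.0]
force: [0.2, 0.4, -0.4]
width: 0.604
gripper_force: 0.0
clock: 11.2
position: [0.4782, 0.0622, 0.2633]
ee_rot: [0.544, 3.094, 0.0]
force: [0.1, 0.4, -0.4]
width: 0.6
gripper_force: 0.0
clock 11.20 pos [0.4782 0.0622 0.2633] yaw 160.07 tilt 0.02 q7 0.66 F [ 0.14  0.36 -0.36]
 turn 0.02 u; then shift x 2.393 y 4.950 z 0.333 u
```

```bash
python3 -m creep '[[0.4,0.8,0,0,0.6],[0.4,0.8,0,0,0.6],[0.4,0.8,0,0,0.6],[0.4,0.8,0,0,0.6],[0.4,0.9,0,0,0.6],[0.4,0.85,0,0,0.6],[0,0,0,0,0.6],[0,0,0,0,0.6]]'
cat >> h.py <<'E'
def bar(x,y,z=.131):
    im=vision.get_image("wrist"); P=depthpts(im); ok=im["z_map"]>0
    m=ok&(np.hypot(P[...,0]-x,P[...,1]-y)<.05)&(P[...,2]>z-.007)&(P[...,2]<z+.008)
    q=P[m]; print("bar",len(q),np.percentile(q[:,2],[50,95]).round(4),cv2.minAreaRect((q[:,:2]*1000).astype(np.float32)))
    return im
E
python3 - <<'E'
from h import *
bar(.456,.281); go(.456,.281,.097,160)
E
```

```text
clock: 12.2
position: [0.4555, 0.2805, 0.2628]
ee_rot: [0.544, 3.094, -0.001]
force: [1.2, 0.2, -0.6]
width: 0.597
gripper_force: 0.0
bar 916 [0.1285 0.1296] ((455.2254333496094, 282.27471923828125), (13.633447647094727, 59.67267608642578), 70.2657241821289)
clock 12.25 pos [0.4558 0.28   0.2627] yaw 159.99 tilt 0.05 q7 0.19 F [ 0.12 -0.37  0.61]
 turn -0.00 u; then shift x 0.004 y 0.025 z 4.143 u
```

```bash
python3 -m creep '[[0.03,0.05,0.8,0,0.6],[0,0,0.9,0,0.6],[0,0,0.9,0,0.6],[0,0,0.9,0,0.6],[0,0,0.6,0,0.6],[0,0,0,0,0.3],[0,0,0,0,0],[0,0,0,0,0],[0,0,0,0,0],[0,0,0,0,0]]' 35
python3 -m creep '[[0,0,-0.1,0,0],[0,0,-0.2,0,0],[0,0,-0.2,0,0],[0,0,0,0,0],[0,0,0,0,0],[0,0,0,0,0]]'
python3 -m creep '[[0,0,0,0,0]]'
python3 -m creep '[[0,0,0,0,0]]'
```

```text
clock: 13.5
position: [0.4552, 0.2831, 0.0991]
ee_rot: [0.544, 3.094, -0.0]
force: [0.1, -1.1, 4.8]
width: 0.15
gripper_force: 35.0
clock: 14.25
position: [0.4549, 0.2831, 0.1185]
ee_rot: [-0.543, -3.094, 0.001]
force: [-0.4, 0.7, -2.5]
width: 0.148
gripper_force: 35.0
clock: 14.38
position: [0.455, 0.2832, 0.1185]
ee_rot: [-0.543, -3.094, 0.0]
force: [0.0, -0.6, -1.6]
width: 0.149
gripper_force: 35.0
clock: 14.5
position: [0.455, 0.2832, 0.1186]
ee_rot: [-0.543, -3.094, 0.0]
force: [0.0, -0.2, -3.7]
width: 0.151
gripper_force: 35.0
```

A weighs about 2.6 N, so it is empty too, and B must be the loaded one; weighing it will confirm that.

```bash
python3 -m creep '[[0,0,0.2,0,0],[0,0,0.2,0,0],[0,0,0.1,0,0],[0,0,0,0,0],[0,0,0,0,0],[0,0,0,0,0.4],[0,0,0,0,0.6],[0,0,0,0,0.6]]'
python3 -m creep '[[0,0,-0.3,0,0.6],[0,0,-1,0,0.6],[0,0,-1,0,0.6],[0,0,-1,1,0.6],[0,0,-1,1,0.6],[0,0,0,1,0.6],[0,0,0,1,0.6],[0,0,0,1,0.6],[0,0,0,1,0.6],[0,0,0,1,0.6]]'
python3 -c "from h import *;go(.677,.1835,.25,131)"
```

```text
clock: 15.5
position: [0.4551, 0.2833, 0.0986]
ee_rot: [-0.543, -3.094, -0.0]
force: [0.2, -1.1, 0.2]
width: 0.427
gripper_force: 0.0
clock: 16.75
position: [0.4548, 0.2835, 0.2716]
ee_rot: [1.278, 2.87, 0.001]
force: [0.4, -0.5, 0.5]
width: 0.598
gripper_force: 0.0
clock 16.75 pos [0.4548 0.2835 0.2716] yaw 131.98 tilt 0.04 q7 -0.24 F [ 0.44 -0.51  0.46]
 turn 0.24 u; then shift x -5.531 y 2.552 z 0.539 u
```

```bash
python3 -m creep '[[0,0,0,0.24,0.6],[-0.8,0.4,0,0,0.6],[-0.8,0.4,0,0,0.6],[-0.8,0.4,0,0,0.6],[-0.8,0.4,0,0,0.6],[-0.8,0.4,0,0,0.6],[-0.8,0.3,0,0,0.6],[-0.7,0.25,0,0,0.6],[0,0,0,0,0.6],[0,0,0,0,0.6]]'
python3 - <<'E'
from h import *
bar(.677,.1835); go(.677,.1835,.097,131)
E
```

```text
clock: 18.0
position: [0.6759, 0.1853, 0.2709]
ee_rot: [-1.297, -2.86, -0.001]
force: [-0.9, 0.8, 0.4]
width: 0.599
gripper_force: 0.0
bar 839 [0.1285 0.1297] ((677.7581787109375, 183.1726531982422), (13.564878463745117, 60.064701080322266), 41.481204986572266)
clock 18.05 pos [0.6757 0.1857 0.2711] yaw 131.23 tilt 0.05 q7 0.05 F [ 0.09 -0.72  0.25]
 turn 0.06 u; then shift x -0.063 y -0.011 z 4.352 u
```

```bash
python3 -m creep '[[-0.08,0,0.8,0,0.6],[0,0,0.9,0,0.6],[0,0,0.9,0,0.6],[0,0,0.9,0,0.6],[0,0,0.8,0,0.6],[0,0,0,0,0.3],[0,0,0,0,0],[0,0,0,0,0],[0,0,0,0,0],[0,0,0,0,0]]' 50
python3 -m creep '[[0,0,-0.1,0,0],[0,0,-0.2,0,0],[0,0,-0.2,0,0],[0,0,0,0,0],[0,0,0,0,0],[0,0,0,0,0]]'
python3 -m creep '[[0,0,0,0,0]]'
python3 - <<'E'
from h import *
go(.5948,-.3032,.26,172.4)
im=bar(.677,.1835,.150); cv2.imwrite("pics/w2.png",im["pixels"])
E
```

```text
clock: 19.3
position: [0.6788, 0.1821, 0.0995]
ee_rot: [1.3, 2.859, 0.0]
force: [-1.5, -0.8, 3.0]
width: 0.151
gripper_force: 50.0
clock: 20.05
position: [0.6785, 0.182, 0.1183]
ee_rot: [-1.299, -2.86, 0.001]
force: [-0.5, -0.3, -7.6]
width: 0.147
gripper_force: 50.0
clock: 20.18
position: [0.6785, 0.1821, 0.1184]
ee_rot: [-1.3, -2.86, 0.001]
force: [0.8, -0.2, -7.4]
width: 0.148
gripper_force: 50.0
clock 20.18 pos [0.6785 0.1821 0.1184] yaw 131.13 tilt 0.02 q7 -0.03 F [ 0.8 -0.2 -7.4]
 turn -10.32 u; then shift x 0.471 y -12.303 z -3.539 u
bar 3198 [0.1474 0.1521] ((676.0601196289062, 183.2282257080078), (26.364599227905273, 59.8587646484375), 30.95942497253418)
```

B weighs about 7.5 N (0.76 kg), so it is the loaded one. I carry it up and towards the socket, stopping 12 cm short to view the socket from nearer.

```bash
python3 -m creep '[[0,0,-0.3,0,0],[0,0,-0.6,0,0],[0,0,-0.8,0,0],[0,0,-0.8,-0.5,0],[0,0,-0.7,-1,0],[0,0,-0.3,-1,0],[0,0,0,-1,0],[0,0,0,-1,0],[0,0,0,-1,0],[0,0,0,-1,0],[0,0,0,-1,0],[0,0,0,-1,0]]'
python3 -m creep '[[0,0,0,-1,0],[0,0,0,-1,0],[0,0,0,-0.8,0],[0,-0.3,0,0,0],[0,-0.6,0,0,0],[0,-0.9,0,0,0],[0,-1,0,0,0],[0,-1,0,0,0],[0,-1,0,0,0],[0,-1,0,0,0],[0,-1,0,0,0],[0,-1,0,0,0]]'
python3 -m creep '[[0,-0.8,0,0,0],[0,-0.5,0,0,0],[0,-0.2,0,0,0],[0,0,0,0,0],[0,0,0,0,0]]'
python3 - <<'E'
from h import *
import pickle
im=vision.get_image("wrist"); cv2.imwrite("pics/w3.png",im["pixels"]); pickle.dump(im,open("w3.pkl","wb"))
go(.5948,-.3032,.26,172.4)
E
```

```text
clock: 21.72
position: [0.6786, 0.1823, 0.2597]
ee_rot: [0.403, 3.115, 0.001]
force: [0.6, 0.4, -7.4]
width: 0.147
gripper_force: 50.0
clock: 23.22
position: [0.6581, -0.1317, 0.2594]
ee_rot: [0.105, 3.139, -0.001]
force: [0.3, -1.6, -8.4]
width: 0.148
gripper_force: 50.0
clock: 23.85
position: [0.655, -0.1869, 0.259]
ee_rot: [0.097, 3.14, 0.001]
force: [0.5, 0.0, -7.8]
width: 0.147
gripper_force: 50.0
clock 23.90 pos [ 0.655  -0.1871  0.259 ] yaw 176.46 tilt 0.04 q7 1.28 F [ 0.43  0.2  -8.51]
 turn 1.01 u; then shift x 1.108 y -3.077 z -0.026 u
```

View pics/w3.png

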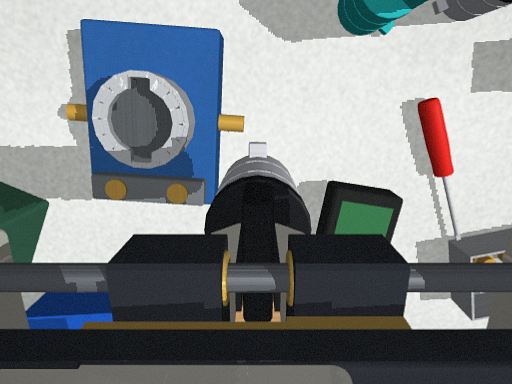

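The wrist view shows the socket ring at (145,117), with slots at (140,82) and (140,155). The grey block at (148,190) lies on dryer +x. The held cartridge's lug is at (258,150), in line with the bar. I over-turned by 4° and will correct that next.

Run:
```python
from h import *
import pickle
from scipy.optimize import least_squares
im=pickle.load(open("w3.pkl","rb"));P=depthpts(im);px=im["pixels"];hsv=cv2.cvtColor(px,cv2.COLOR_BGR2HSV)
near=np.hypot(P[...,0]-.595,P[...,1]+.3032)<.07
m=(near&(P[...,2]>.072)&(P[...,2]<.092)).astype(np.uint8)
z=np.median(P[m>0][:,2]);print("ring z",z,m.sum())
m=cv2.morphologyEx(m,cv2.MORPH_OPEN,np.ones((3,3)))
cs,hi=cv2.findContours(m,cv2.RETR_CCOMP,cv2.CHAIN_APPROX_NONE)
for c,h in zip(cs,hi[0]):
    if len(c)<40: continue
    q=np.array([plane(im,*p[0],.082)[:2] for p in c])
    f=lambda p:np.hypot(q[:,0]-p[0],q[:,1]-p[1])-p[2]
    r=least_squares(f,[.595,-.303,.04],loss="soft_l1",f_scale=.001).x
    print("outer" if h[3]<0 else "inner",r.round(4),len(q))
    if h[3]>=0:
        d=q-r[:2]; rr=np.hypot(*d.T); s=d[rr>.037]; a=np.degrees(np.arctan2(s[:,1],s[:,0]))
        for g in(np.cos(np.radians(a))>0,np.cos(np.radians(a))<0): print(" slot mean",(s[g].mean(0)+r[:2]).round(4),rr[rr>.037][g].max())
b=(hsv[...,0]>100)&(hsv[...,0]<125)&(hsv[...,1]>110)&(P[...,2]>.035)&(P[...,2]<.052)&(np.hypot(P[...,0]-.595,P[...,1]+.3032)<.14)
print(cv2.minAreaRect((P[b][:,:2]*1000).astype(np.float32)))
# lug in tool frame
s=readout.observe();rm=R.from_rotvec(s["ee_rot"]).as_matrix()
Q=(P-s["position"])@rm
l=(np.abs(Q[...,1])<.02)&(Q[...,0]>.033)&(Q[...,0]<.05)&(Q[...,2]>.06)&(Q[...,2]<.1)&(im["z_map"]>0)
q=Q[l];print("lug tool",len(q),q.min(0).round(4),q.max(0).round(4),np.median(q,0).round(4))
l=(np.abs(Q[...,1])<.045)&(np.abs(Q[...,0])<.045)&(np.abs(Q[...,2])<.012)&(im["z_map"]>0)
q=Q[l];print("cap tool",len(q),q.min(0).round(4),q.max(0).round(4),np.median(q,0).round(4))
```

```text
ring z 0.08002955664816194 4052
outer [ 0.5954 -0.3035  0.0493] 285
inner [ 0.5954 -0.3027  0.0329] 221
 slot mean [ 0.6362 -0.3082] 0.04326004475225564
 slot mean [ 0.5546 -0.2977] 0.04391633304024551
((594.3982543945312, -304.20166015625), (149.01768493652344, 197.54937744140625), 82.43810272216797)
lug tool 230 [ 0.0331 -0.0063  0.0855] [0.0418 0.0069 0.0961] [0.038  0.0003 0.087 ]
cap tool 3268 [-0.0003 -0.0305 -0.012 ] [0.0323 0.0303 0.012 ] [0.0144 0.0005 0.0107]
```

```bash
python3 -m creep '[[0,0,0,1,0],[0,-0.4,0,0,0],[0.3,-0.7,0,0,0],[0.4,-0.8,0,0,0],[0.3,-0.7,0,0,0],[0.05,-0.4,0,0,0],[0,0,0,0,0],[0,0,0,0,0]]'
python3 -c "from h import *;go(.5966,-.3034,.20,172.5)"
```

```text
clock: 24.9
position: [0.5979, -0.3007, 0.2589]
ee_rot: [0.207, 3.134, 0.002]
force: [0.2, 0.3, -8.5]
width: 0.151
gripper_force: 50.0
clock 24.90 pos [ 0.5979 -0.3007  0.2589] yaw 172.45 tilt 0.08 q7 1.40 F [ 0.24  0.34 -8.49]
 turn -0.01 u; then shift x 0.024 y -0.072 z 1.471 u
```

```bash
python3 -m creep '[[0.02,-0.07,0.5,0,0],[0,0,0.5,0,0],[0,0,0.5,0,0],[0,0,0.2,0,0],[0,0,0,0,0],[0,0,0,0,0]]'
python3 - <<'E'
from h import *
go(.5966,-.3034,.1558,172.5)
im=vision.get_image("wrist"); cv2.imwrite("pics/w4.png",im["pixels"][60:330,100:420])
P=depthpts(im);s=readout.observe();rm=R.from_rotvec(s["ee_rot"]).as_matrix()
Q=(P-s["position"])@rm
l=(np.abs(Q[...,1])<.02)&(Q[...,0]>.033)&(Q[...,0]<.05)&(Q[...,2]>.06)&(Q[...,2]<.098)&(im["z_map"]>0)
q=Q[l];print("lug tool",len(q),q.min(0).round(4),q.max(0).round(4),np.median(q,0).round(4))
E
```

```text
clock: 25.65
position: [0.5966, -0.305, 0.1915]
ee_rot: [0.21, 3.133, -0.0]
force: [-0.1, 0.3, -8.2]
width: 0.148
gripper_force: 50.0
clock 25.65 pos [ 0.5966 -0.305   0.1915] yaw 172.32 tilt 0.08 q7 1.36 F [-0.15  0.26 -8.16]
 turn -0.04 u; then shift x 0.004 y 0.039 z 0.893 u
lug tool 231 [ 0.0331 -0.0064  0.0853] [0.0418 0.0069 0.0965] [ 0.038  -0.0001  0.0871]
```

View pics/w4.png

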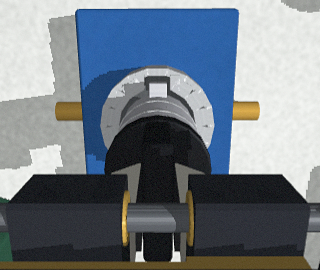

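The lug at (157,90) sits over the slot. I descend slowly, watching the force.

```bash
python3 -m creep '[[0,0.04,0.1,0,0],[0,0,0.15,0,0],[0,0,0.1,0,0],[0,0,0.05,0,0],[0,0,0,0,0]]'
python3 -m creep '[[0,0,0.1,0,0],[0,0,0.1,0,0],[0,0,0,0,0]]'
python3 -c "from h import *;go(.5966,-.3034,.1558,172.5)"
```

```text
clock: 26.32
position: [0.5961, -0.3035, 0.1745]
ee_rot: [-0.21, -3.134, -0.0]
force: [0.2, 0.2, -7.4]
width: 0.152
gripper_force: 50.0
clock: 26.7
position: [0.5959, -0.3035, 0.1662]
ee_rot: [-0.21, -3.134, -0.0]
force: [-0.4, 0.3, -8.6]
width: 0.15
gripper_force: 50.0
clock 26.70 pos [ 0.5959 -0.3035  0.1662] yaw 172.32 tilt 0.05 q7 1.34 F [-0.42  0.28 -8.63]
 turn -0.04 u; then shift x -0.017 y 0.004 z 0.259 u
```

```bash
python3 -m creep '[[0,0,0.1,0,0],[0,0,0.1,0,0],[0,0,0,0,0]]'
python3 -m creep '[[0,0,0.04,0,0],[0,0,0.04,0,0],[0,0,0,0,0]]'
python3 -c "from h import *;go(.5966,-.3034,.1558,172.5)"
```

```text
clock: 27.08
position: [0.5959, -0.3034, 0.1582]
ee_rot: [-0.21, -3.134, -0.0]
force: [0.4, 0.2, -8.1]
width: 0.151
gripper_force: 50.0
clock: 27.45
position: [0.5965, -0.3035, 0.1565]
ee_rot: [0.21, 3.134, -0.001]
force: [-3.6, -0.5, 1.8]
width: 0.151
gripper_force: 50.0
clock 27.45 pos [ 0.5965 -0.3035  0.1565] yaw 172.31 tilt 0.06 q7 1.34 F [-3.56 -0.45  1.82]
 turn -0.05 u; then shift x -0.003 y 0.002 z 0.018 u
```

It is on the floor at z 0.1565, against 0.156 expected. Now the clockwise twist, easing the down-push slightly.

```bash
python3 -m creep '[[0,0,-0.02,0.5,0],[0,-0.002,0,1,0],[0,-0.002,0,1,0],[0,-0.002,0,1,0],[0,-0.002,0,1,0]]'
python3 -c "from h import *;go(.5966,-.3034,.1558,82.5);print(readout.observe()['ft_torque'])"
```

```text
clock: 28.08
position: [0.5966, -0.3036, 0.1565]
ee_rot: [0.703, 3.061, 0.0]
force: [-0.7, 0.1, -2.9]
width: 0.148
gripper_force: 50.0
clock 28.07 pos [ 0.5966 -0.3036  0.1565] yaw 154.12 tilt 0.06 q7 1.06 F [-0.74  0.12 -2.89]
 turn 17.91 u; then shift x 0.004 y -0.001 z 0.018 u
[ 0.18360556 -0.11003307  0.01893546]
```

```bash
python3 -m creep '[[0,-0.002,0,1,0],[0,-0.002,0,1,0],[0,-0.002,0,1,0],[0,-0.002,0,1,0],[0,-0.002,0,1,0],[0,-0.002,0,1,0],[0,-0.002,0,1,0],[0,-0.002,0,1,0],[0,-0.002,0,1,0],[0,-0.002,0,1,0]]'
python3 -m creep '[[0,-0.002,0,1,0],[0,-0.002,0,1,0],[0,-0.002,0,1,0],[0,-0.002,0,1,0],[0,-0.002,0,1,0],[0,-0.002,0,1,0],[0,0,0,0,0]]'
python3 -c "from h import *;go(.5966,-.3034,.1558,82.5);print(readout.observe()['ft_torque'])"
```

```text
clock: 29.32
position: [0.5961, -0.3041, 0.1565]
ee_rot: [1.707, 2.636, 0.001]
force: [0.2, 0.0, -2.7]
width: 0.151
gripper_force: 50.0
clock: 30.2
position: [0.5956, -0.3042, 0.1565]
ee_rot: [2.215, 2.227, 0.001]
force: [-0.3, -0.3, -2.2]
width: 0.149
gripper_force: 50.0
clock 30.20 pos [ 0.5956 -0.3042  0.1565] yaw 90.31 tilt 0.06 q7 0.08 F [-0.28 -0.32 -2.21]
 turn 1.95 u; then shift x 0.024 y 0.021 z 0.018 u
[-0.0449181  -0.31487347 -0.01429045]
```

```bash
python3 -m creep '[[0,-0.002,0,1,0],[0,-0.002,0,1,0],[0,0,0,0,0]]'
python3 -c "from h import *;go(.5966,-.3034,.1558,82.5);print(readout.observe()['ft_torque'])"
python3 -m creep '[[0,0,0,0.5,0],[0,0,0,0,0]]'
python3 -c "from h import *;go(.5966,-.3034,.1558,82.5);print(readout.observe()['ft_torque'])"
python3 -m creep '[[0,0,0,0.4,0],[0,0,0,0,0]]'
python3 -c "from h import *;go(.5966,-.3034,.1558,82.5);print(readout.observe()['ft_torque'])"
```

```text
clock: 30.58
position: [0.5954, -0.3043, 0.1565]
ee_rot: [2.363, 2.069, 0.001]
force: [-0.1, 0.6, -1.7]
width: 0.147
gripper_force: 50.0
clock 30.57 pos [ 0.5954 -0.3043  0.1565] yaw 82.40 tilt 0.05 q7 -0.04 F [-0.14  0.56 -1.7 ]
 turn -0.02 u; then shift x 0.027 y 0.027 z 0.018 u
[-0.05414597 -0.24904809 -0.02138191]
clock: 30.82
position: [0.5953, -0.3043, 0.1565]
ee_rot: [2.4, 2.026, 0.001]
force: [1.2, 0.3, -2.1]
width: 0.15
gripper_force: 50.0
clock 30.82 pos [ 0.5953 -0.3043  0.1565] yaw 80.34 tilt 0.04 q7 -0.07 F [ 1.19  0.29 -2.1 ]
 turn -0.54 u; then shift x 0.027 y 0.030 z 0.018 u
[-0.02187249 -0.39314392 -0.02763453]
clock: 31.08
position: [0.5952, -0.3043, 0.1565]
ee_rot: [2.428, 1.993, 0.0]
force: [1.2, 0.3, -0.7]
width: 0.15
gripper_force: 50.4
clock 31.07 pos [ 0.5952 -0.3043  0.1565] yaw 78.76 tilt 0.03 q7 -0.10 F [ 1.22  0.29 -0.75]
 turn -0.93 u; then shift x 0.027 y 0.031 z 0.018 u
[-0.12695406 -0.44205088  0.77877949]
```

The torque jumped to 0.78 N m at 93.7°, which is the stop. I release and rise straight up.

```bash
python3 -m creep '[[0,0,0,0,0],[0,0,0,0,0.3],[0,0,0,0,0.5],[0,0,0,0,0.6],[0,0,0,0,0.6]]'
python3 -m creep '[[0,0,-0.3,0,0.6],[0,0,-0.6,0,0.6],[0,0,-0.8,0,0.6],[0,0,-0.8,0,0.6],[0,0,-0.6,0,0.6],[0,0,0,0,0.6]]'
python3 - <<'E'
from h import *
im=bar(.595,-.303,.186)
go(.595,-.303,.3,None)
T=vision.get_image("top");S=vision.get_image("scene")
cv2.imwrite("pics/end.png",cv2.resize(np.hstack([im["pixels"],S["pixels"]]),None,fx=.78,fy=.78,interpolation=cv2.INTER_AREA))
P=depthpts(S)
for x,y in((.479,.065),(.455,.282)):
    q=P[(np.hypot(P[...,0]-x,P[...,1]-y)<.05)&(P[...,2]>.126)&(P[...,2]<.14)]
    print(len(q),cv2.minAreaRect((q[:,:2]*1000).astype(np.float32)))
E
```

```text
clock: 31.7
position: [0.5949, -0.3045, 0.1563]
ee_rot: [-2.429, -1.992, 0.0]
force: [-0.9, 0.1, -0.1]
width: 0.536
gripper_force: 0.0
clock: 32.45
position: [0.5962, -0.3044, 0.2834]
ee_rot: [2.426, 1.99, 0.004]
force: [0.4, -0.2, -0.1]
width: 0.597
gripper_force: 0.0
bar 1156 [0.1855 0.1867] ((595.8684692382812, -302.09246826171875), (59.302738189697266, 14.009307861328125), 80.24541473388672)
clock 32.50 pos [ 0.5954 -0.3044  0.2816] yaw 78.72 tilt 0.12 q7 -0.04 F [-0.67 -1.06 -0.81]
 turn 0.00 u; then shift x 0.031 y -0.017 z -0.460 u
110 ((478.0780944824219, 64.09536743164062), (16.077167510986328, 60.95652389526367), 22.496719360351562)
97 ((455.91900634765625, 281.64697265625), (13.939760208129883, 61.34071350097656), 71.18193817138672)
```

View pics/end.png

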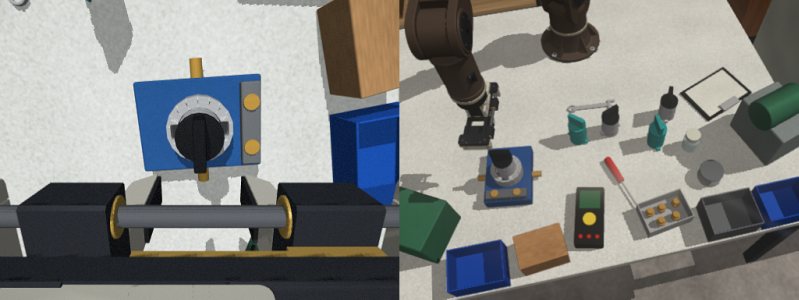

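The wrist view shows the cartridge seated with its bar across the slots, about 92–94° round, and its top at 0.187 as expected for home. The scene view shows both empties standing in place and nothing else moved.

```bash
python3 -c "from cell import sign_off;print(sign_off())"
```

```text
the job is handed in; nothing more can be done
None
```

I found the loaded cartridge by lifting (about 0.76 kg), pushed it fully home, twisted it clockwise to the stop (about 94°) and let go; both empties are standing where they were, and the job is handed in at about 32.5 s.

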